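# Load the dark calibration disc into the roast colour meter's push-latch drawer

### The job

The roast colour meter is due for its dark calibration. Press its spring drawer to release it, seat the dark calibration disc flat in the drawer's round recess, then press the drawer home again so that the latch holds it shut, and let go. Press firmly but never hard enough to force the latch, and leave the pale disc and the other things on the bench where they are.

Things in the scene. Friction and masses are not known exactly. Their poses are not given: they have to be found in the camera images.
- meter: roast colour meter: fixed grey case 260 (x) x 200 (y) mm, a flat deck 62 mm high in front, over its rear half a white head with display 147 mm high (from 16 mm behind the origin rearwards). Origin: centre of its underside, on the bench. Its x axis points from the drawer front to the rear, z up; the drawer comes out along -x. Case front face: 130 mm from the origin towards -x
- drawer (a joint): the drawer's position in m: 0 (within 1 mm) held shut by the latch, negative pressed in further, 0.075 fully out. The latch is a push-push catch: each press right in to its buffer, then letting go, changes its state, held to released or released to held; a press that stops short changes nothing. Released, a spring and damper drive the drawer out at about 0.15 m/s, following a hand that backs away
- drawer_front (a point): centre of the outer face of the yellow drawer front, 35 mm above the bench, moving with the drawer; axes as the meter's. The front is 190 mm wide, 58 mm high (6 to 64 mm above the bench), 12 mm thick; held shut, its back stands 15 mm clear of the case. Push it near the middle, along the meter's +x. The drawer spring pushes back with 4 N fully out, 8 N at the held position, more if moved fast
- latch (a point): the latch inside the case, 20 mm behind the meter's origin, 37 mm up; not visible. Its buffer is met somewhere 5 to 13 mm inside the held position, differently each time, so it must be felt: the push then stiffens by 12 N per mm. The catch turns over only there: a steady 12 to 16 N is sure to do it, more than 25 N between robot and drawer damages it
- slot (a point): middle of the upper edge of the slot in the case front that the drawer slides into, 47.5 mm above the bench; axes as the meter's. The slot is 145 mm wide. A disc seated in the recess passes 3.5 mm below this edge; one that is not seated strikes it
- recess (a point): centre of the floor of the round recess in the drawer's dark steel tray, 24 mm above the bench, 48 mm behind the outer face of the drawer front; axes as the meter's. Recess 52.5 mm across, 6 mm deep, with a 1.5 mm lead-in; tray top 30 mm above the bench, tray 130 mm wide. It lies clear of the case when the drawer is fully out
- disc_dark: dark calibration disc: a round aluminium puck 50 mm across, 20 mm high, about 100 g, with a dark brown tile on top. Origin: centre of its underside; z up. Seated in the recess its underside is on the recess floor and 14 mm of it stand above the tray
- disc_pale: pale calibration disc: the same puck with a cream tile on top; not wanted now. Origin: centre of its underside
- bowl: white cupping bowl, 94 mm across, 60 mm high; leave alone. Origin: centre of its underside
- spoon: cupping spoon, 160 mm long, lying on the bench; leave alone. Origin: the middle of its underside
- tin: round sample tin, 72 mm across, 100 mm high; leave alone. Origin: centre of its underside
- jar: amber sample jar, 80 mm across, 120 mm high; leave alone. Origin: centre of its underside
- brush: cleaning brush lying on the bench; leave alone. Origin: the middle of its underside
- mug: blue mug, 82 mm across, 90 mm high; leave alone. Origin: centre of its underside
There are look-alikes about, which are no part of the job. What is shaped like the disc_dark but yellow is not meant.

How it is judged:
By the outcome, as a careful person would: the job done as asked, in the order asked, and still so for the second after the job is handed in, with the robot touching nothing.
It also fails if it takes over 72 s, if anything falls off the work surface, if the arm or the gripper's body presses on something with over 40 N, if the wrist force passes 120 N, or if a joint passes its speed limit or range.

### The arm

A 6-joint arm with a two-finger parallel gripper is mounted at the origin on the work surface. World frame = base frame: x ahead of the robot, y to its left, z up, the work surface at z = 0. Lengths are in mm, angles in rad, forces in N, time in s.
With the tool pointing down it reaches from about 350 to 775 mm from the base axis. Payload 7.3 kg.
Tool frame: the origin (TCP) lies at the very end of the fingers, on their centre line; the grasp point (between the pads) lies 19 mm behind it; z points along the fingers, y is the line along which they close (so a half turn about z gives the same grasp; the last joint's range is limited). The gripper opens to 92 mm and grips with 3 to 60 N. Pads are 19 mm wide; open, the fingers measure 130 mm over their backs; the gripper's body (75 mm by 190 mm) begins 47 mm behind the grasp point.
Start: joints at [-1.326, 0.342, 1.524, -0, 1.275, -0.146], TCP at [200.011, -485.428, 226.741] pointing down, gripper open.
Joint ranges: [-2.53, 2.53], [-0.77, 2.02], [0.04, 2.7], [-1, 4.14], [0.28, 2.66], [-3.11, 3.11]. Speed limits (rad/s): [2.57, 2.57, 3.14, 3.14, 3.14, 3.14].

### API

Orientations are given as [roll, pitch, yaw] about the fixed x, y, z axes, in that order (R = Rz(yaw) Ry(pitch) Rx(roll)).
In Python, from plant import * gives the robot as it stands.
- The arm moves only by the tool arm_command, never from a script. Its arguments are lists of equal length, an entry for each row: "gripper": the finger opening in mm, from 0 to 91.8; "dp": the shift along the tool's x, y, z in units of 25 mm (1.0 is 25 mm), a list of three; "twist": the turn about the tool's z in units of 5 degrees (1.0 is 5 degrees). A call has exactly 5 rows; each row shifts and turns the commanded pose from where the row before left it, along the tool's axes as they then stand; what a row does not reach is not made up. A row lasts 1/8 s, in which the tool goes at most 62.5 mm and 10.7 degrees, less where a joint would pass 70% of its speed; a pose out of reach is approached as far as the arm can. A call is refused whole if a number of a shift passes 1 or a number of a turn 1, either way. A call with a gripper value outside its range is refused whole. The fingers move at their own pace and stop on an object; the grip force is fixed at half the most. Time passes only in rows, so rows that do not move let the fingers close, or fill a call up. It gives the time, the measured TCP pose, the force, the opening and the grip force at its end, in the units of the state.
- get_obs(): the state, without advancing time (a new reading comes with each control period).
- capture(name): name is "side" or "top" or "wrist"; returns the picture (480x640x3 uint8, red, green, blue); there is no depth.
- get_calibration(name): a dict with "mtx" (3x3 intrinsics, pixels), "dist_coeffs" ([k1, k2, p1, p2, k3] as OpenCV has them; the pictures are not rectified), "position" and "attitude" of the camera in the world; the wrist camera has in their place "mount" (4x4, takes a point from camera to tool coordinates, whose origin is the TCP and whose axes are the flange's). Camera axes: x right, y down, z forward; pixel columns grow to the right and rows downward; lengths in mm; the calibration is good to about 2 mm. A picture is of the moment at which its call begins: read the wrist's pose just before it. get_calibration takes no time and is no camera call.
- close_job(): hands the job in; it is judged then, once.
The state is a dict: "time": time; "joint_positions": joint angles; "dq": joint speeds; "tau": joint torques, N m; "tool_pos": TCP position; "tcp_rot": TCP orientation; "contact_force": force on the tool from outside, world axes, zero at the start; "moment": the same for the moment, N m; "grip_width": finger opening in mm; "finger_force": force on a finger pad.
Only numpy, scipy, OpenCV 4.12 (cv2) and the standard library are available. Lean on these libraries where they do the work, as an engineer would, in place of code of your own. Each camera call takes 0.05 s, during which the arm holds its last target. There are 200 camera calls.

## Working session

There is one attempt and no reset: what is moved stays moved. The work goes in short steps, Python scripts to look and compute and a tool call to move; the robot and the scene stay as the last step left them, time stands still between calls to the robot, and variables do not carry over. Pictures are saved under pics/ and viewed, at most 10 in all, crops included, and the job is handed in when it is done.

Besides the shell and the picture viewer there is one more tool, called after ">>>" by a JSON object that holds its "method" and its "body". arm_command: Moves the arm, as the interface text tells. Its arguments: {"type":"object","properties":{"gripper":{"type":"array"},"dp":{"type":"array"},"twist":{"type":"array"}},"required":["gripper","dp","twist"]}

```bash
mkdir -p pics; ls
python3 - <<'E'
from plant import *
import cv2
o=get_obs();print(o)
for n in("side","top"):
    cv2.imwrite(f"pics/{n}0.png",cv2.cvtColor(capture(n),cv2.COLOR_RGB2BGR))
    print(n,get_calibration(n))
print(get_calibration("wrist"))
E
```

```text
pics
{'time': 0.0, 'joint_positions': array([-1.32599947e+00,  3.42716854e-01,  1.52504017e+00, -1.44072160e-05,
        1.27540917e+00, -1.45991034e-01]), 'dq': array([-0.00181155, -0.00116845,  0.00101695,  0.0006971 ,  0.00078794,
       -0.00172194]), 'tau': array([-7.85190005e-04, -4.31247568e+01, -2.44218707e+01,  7.16704270e-02,
        5.58520365e-02, -1.41845526e-04]), 'tool_pos': array([ 199.89880276, -484.99706469,  226.03993959]), 'tcp_rot': array([-3.14003385e+00, -2.15277222e-04,  3.90791924e-01]), 'contact_force': array([-1.10405486, -0.87530816,  0.57471351]), 'moment': array([2.67063279e-02, 3.65105545e-04, 1.54356525e-05]), 'finger_force': 0.0, 'grip_width': 91.75268507411575}
side {'mtx': array([[489.76121612,   0.        , 312.19137782],
       [  0.        , 489.76121612, 248.59615541],
       [  0.        ,   0.        ,   1.        ]]), 'dist_coeffs': array([-0.12142404,  0.        ,  0.        ,  0.        ,  0.        ]), 'position': array([  9.60988356, 917.61707727, 716.78324496]), 'attitude': array([-2.12441615,  0.00631525, -2.59457675])}
top {'mtx': arra
[... 280 characters left out ...]
4910612, 1040.37837566]), 'attitude': array([-3.01543036e+00, -8.15487699e-04, -1.57680784e+00])}
{'mtx': array([[382.2846132 ,   0.        , 319.74057116],
       [  0.        , 382.2846132 , 234.07070293],
       [  0.        ,   0.        ,   1.        ]]), 'dist_coeffs': array([-0.07636697,  0.        ,  0.        ,  0.        ,  0.        ]), 'mount': array([[ 7.42211484e-04, -9.57933985e-01, -2.86987682e-01,
         7.90688369e+01],
       [ 9.99999630e-01,  8.36010878e-04, -2.04301529e-04,
        -9.82507278e-01],
       [ 4.35632202e-04, -2.86987425e-01,  9.57934251e-01,
        -1.57886800e+02],
       [ 0.00000000e+00,  0.00000000e+00,  0.00000000e+00,
         1.00000000e+00]])}
```

View pics/top0.png

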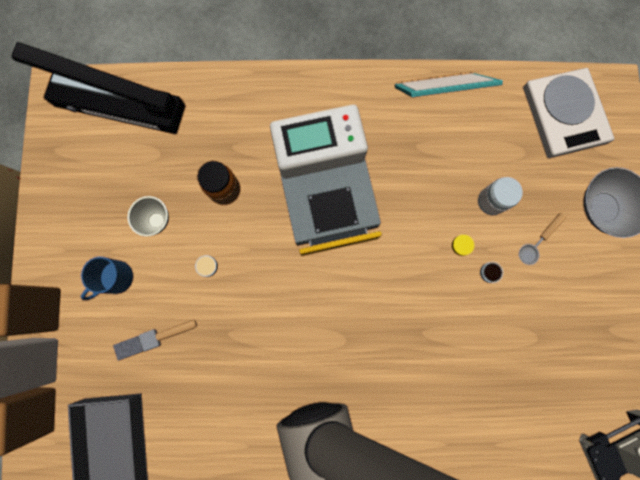

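View pics/side0.png

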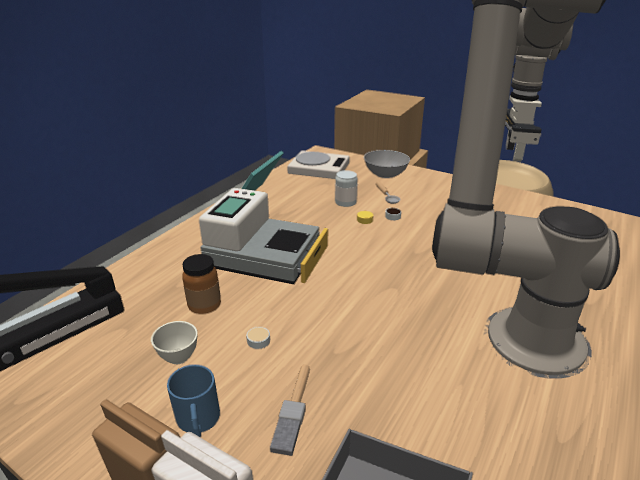

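Candidates for the disc: the dark-topped puck at top (491,272) / side (393,213), the yellow one at top (463,245), and the pale one at top (206,266). The dark-topped puck fits the description, since yellow is excluded and cream is the pale disc. I'll confirm it in a crop while measuring.

```bash
cat > h.py <<'E'
from plant import *
import cv2, numpy as np
from scipy.spatial.transform import Rotation as R
def cam(n,o=None):
    c=get_calibration(n)
    if n=="wrist":
        T=np.eye(4);T[:3,:3]=R.from_euler('xyz',o['tcp_rot']).as_matrix();T[:3,3]=o['tool_pos']
        M=T@np.array(c['mount']);return c,M[:3,:3],M[:3,3]
    return c,R.from_euler('xyz',c['attitude']).as_matrix(),np.array(c['position'])
def rays(cm,px):
    c,Rm,p=cm
    u=cv2.undistortPoints(np.array(px,float).reshape(-1,1,2),c['mtx'],c['dist_coeffs']).reshape(-1,2)
    return np.c_[u,np.ones(len(u))]@Rm.T
def plane(cm,px,z):
    d=rays(cm,px);return cm[2]+d*((z-cm[2][2])/d[:,2])[:,None]
def tri(c1,p1,c2,p2):
    a=rays(c1,[p1])[0];b=rays(c2,[p2])[0]
    s=np.linalg.lstsq(np.c_[a,-b],c2[2]-c1[2],rcond=None)[0]
    A=c1[2]+s[0]*a;B=c2[2]+s[1]*b
    return (A+B)/2,np.linalg.norm(A-B)
def proj(cm,X):
    c,Rm,p=cm
    return cv2.projectPoints(np.array(X,float).reshape(-1,3),cv2.Rodrigues(Rm.T)[0],-Rm.T@p,c['mtx'],c['dist_coeffs'])[0].reshape(-1,2)
def blobs(img,lo,hi,roi=None,amin=15):
    m=cv2.inRange(cv2.cvtColor(img,cv2.COLOR_RGB2HSV),np.array(lo),np.array(hi))
    if roi:
        k=np.zeros_like(m);x0,y0,x1,y1=roi;k[y0:y1,x0:x1]=255;m&=k
    cs=[c for c in cv2.findContours(m,cv2.RETR_EXTERNAL,cv2.CHAIN_APPROX_NONE)[0] if cv2.contourArea(c)>amin]
    return sorted(cs,key=cv2.contourArea,reverse=True),m
def look(n,f):
    o=get_obs();im=capture(n);cv2.imwrite(f,cv2.cvtColor(im,cv2.COLOR_RGB2BGR));return im,cam(n,o),o
def load(f): return cv2.cvtColor(cv2.imread(f),cv2.COLOR_BGR2RGB)
E
python3 - <<'E'
from h import *
np.set_printoptions(precision=1,suppress=True)
t,s=load("pics/top0.png"),load("pics/side0.png");ct,cs=cam("top"),cam("side")
a=cv2.resize(t[215:305,430:580],None,fx=5,fy=5,interpolation=cv2.INTER_CUBIC)[:, :]
b=cv2.resize(s[170:270,290:440],None,fx=5,fy=5,interpolation=cv2.INTER_CUBIC)
im=np.vstack([a,b]);im=cv2.resize(im,None,fx=.6,fy=.6)
cv2.imwrite("pics/crop0.png",cv2.cvtColor(im,cv2.COLOR_RGB2BGR))
def dark(img,roi):
    x0,y0,x1,y1=roi;m=np.zeros(img.shape[:2],np.uint8);m[y0:y1,x0:x1]=(img[y0:y1,x0:x1].max(2)<75)*255
    c=max(cv2.findContours(m,cv2.RETR_EXTERNAL,cv2.CHAIN_APPROX_NONE)[0],key=cv2.contourArea);return cv2.fitEllipse(c)
dt,ds=dark(t,(470,255,512,290)),dark(s,(380,200,405,225));print(dt,ds)
print("disc",tri(ct,dt[0],cs,ds[0]),plane(ct,[dt[0]],20))
yt=blobs(t,(15,150,100),(30,255,255),(280,215,400,270))[0][0];ys=blobs(s,(15,150,90),(30,255,255),(290,220,340,290))[0][0]
r=cv2.minAreaRect(yt);print("drawer top",r);bx=cv2.boxPoints(r);print(bx,plane(ct,bx,64))
print("side",cv2.boxPoints(cv2.minAreaRect(ys)),cv2.approxPolyDP(ys,3,True).reshape(-1,2))
print("approx top",cv2.approxPolyDP(yt,2,True).reshape(-1,2))
E
```

```text
((492.2723083496094, 271.9132385253906), (16.124971389770508, 16.751832962036133), 127.761962890625) ((392.9369812011719, 210.87818908691406), (4.557167053222656, 12.286848068237305), 93.70089721679688)
disc (array([ 502. , -362.7,   18.7]), np.float64(1.5955259348168884)) [[ 502.6 -361.8   20. ]]
drawer top ((340.188232421875, 242.84706115722656), (8.0264253616333, 84.38593292236328), 77.47119140625)
[[298.1 248.1]
 [380.5 229.8]
 [382.2 237.6]
 [299.9 255.9]] [[556.2  90.1  64. ]
 [596.6 -95.1  64. ]
 [578.7 -98.6  64. ]
 [538.5  86.2  64. ]]
side [[292.8 276.4]
 [323.4 226.4]
 [334.2 233. ]
 [303.6 283. ]] [[326 228]
 [301 263]
 [302 282]
 [326 246]]
approx top [[381 232]
 [375 231]
 [299 249]
 [299 252]
 [303 255]
 [302 253]
 [318 249]
 [326 250]
 [324 248]
 [354 241]
 [358 243]
 [356 241]
 [368 238]
 [375 239]
 [372 238]
 [379 237]]
```

View pics/crop0.png

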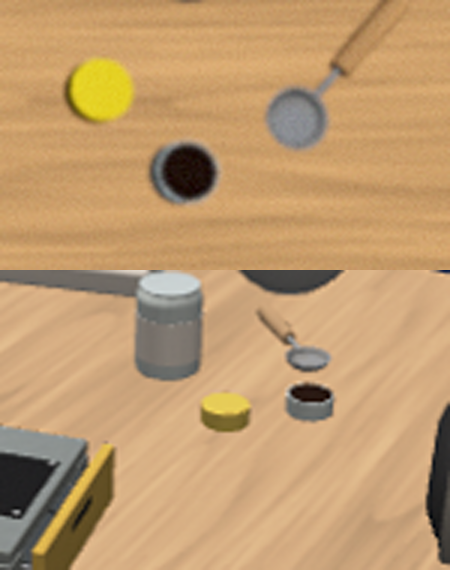

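The crop confirms it: the dark brown puck with an aluminium rim is the dark disc, at top (492,272), and the yellow one beside it at (463,245) is the look-alike. Triangulated, its top centre is at about (502,-362,19). Next I move in front of the drawer.

```bash
cat >> h.py <<'E'
def to(x,y,z,yaw=None):
    o=get_obs();r=o['tcp_rot'];yaw=r[2] if yaw is None else yaw
    tw=np.degrees(r[2]-yaw)/5
    d=(np.array([x,y,z])-o['tool_pos'])/25;c,s=np.cos(yaw),np.sin(yaw)
    print("after twist units %.2f: dp units x %.2f y %.2f z %.2f"%(tw,d[0]*c+d[1]*s,d[0]*s-d[1]*c,-d[2]))
E
python3 - <<'E'
from h import *
to(480,-23,226,0.215)
E
```

```text
after twist units 2.01: dp units x 14.89 y -15.67 z 0.01
```

>>> {"method": "arm_command", "body": {"gripper": [0,0,0,0,0], "dp": [[0,0,0],[0,0,0],[0.93,-0.98,0],[0.93,-0.98,0],[0.93,-0.98,0]], "twist": [1,1,0,0,0]}}

```text
time: 0.72
tool_pos: [252.7, -397.6, 226.3]
tcp_rot: [-3.141, 0.0, 0.216]
contact_force: [0.4, 0.1, 0.6]
grip_width: 46.3
finger_force: 0.0
```

>>> {"method": "arm_command", "body": {"gripper": [0,0,0,0,0], "dp": [[0.93,-0.98,0],[0.93,-0.98,0],[0.93,-0.98,0],[0.93,-0.98,0],[0.93,-0.98,0]], "twist": [0,0,0,0,0]}}

```text
time: 1.35
tool_pos: [339.9, -252.9, 226.5]
tcp_rot: [-3.141, 0.0, 0.216]
contact_force: [-0.1, -0.5, 0.0]
grip_width: 1.1
finger_force: 0.0
```

>>> {"method": "arm_command", "body": {"gripper": [0,0,0,0,0], "dp": [[0.93,-0.98,0],[0.93,-0.98,0],[0.93,-0.98,0],[0.93,-0.98,0],[0.93,-0.98,0]], "twist": [0,0,0,0,0]}}

```text
time: 1.98
tool_pos: [427.2, -108.4, 226.5]
tcp_rot: [-3.141, 0.0, 0.216]
contact_force: [0.3, -0.6, 0.7]
grip_width: 0.6
finger_force: 0.0
```

>>> {"method": "arm_command", "body": {"gripper": [0,0,0,0,0], "dp": [[0.93,-0.98,0],[0.93,-0.98,0],[0.93,-0.98,0],[0,0,0],[0,0,0]], "twist": [0,0,0,0,0]}}

```text
time: 2.6
tool_pos: [478.7, -23.0, 226.4]
tcp_rot: [3.142, 0.001, 0.217]
contact_force: [0.3, -0.1, 0.5]
grip_width: 0.6
finger_force: 0.0
```

Run:
```python
from h import *
im,c,o=look("wrist","pics/w1.png");print(o['tool_pos'],o['tcp_rot'],o['time'],o['contact_force'])
```

```text
[478.74210318 -23.03401502 226.38237671] [3.14153490e+00 1.06226597e-03 2.16645167e-01] 2.6 [ 0.28857262 -0.08702573  0.53684501]
```

View pics/w1.png

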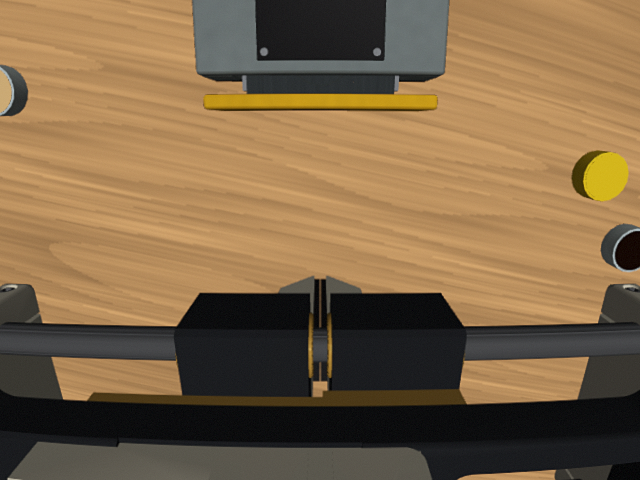

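The wrist view shows the yellow front level in the image, columns 204–437, rows 94–109. So the tool's yaw matches the meter's closely. I'll measure the front's edge.

Run:
```python
from h import *
np.set_printoptions(precision=1,suppress=True)
im=load("pics/w1.png");c=cam("wrist",get_obs());ct=cam("top")
b=blobs(im,(15,120,60),(32,255,255),(150,60,480,130))[0][0].reshape(-1,2)
lo=[]
for u in range(215,428,4):
    v=b[abs(b[:,0]-u)<1][:,1];lo.append((u,v.min(),v.max()))
lo=np.array(lo,float)
L=np.polyfit(lo[:,0],lo[:,2]+.5,1);U=np.polyfit(lo[:,0],lo[:,1]-.5,1);print(L,U,b[:,0].min(),b[:,0].max())
x0,x1=b[:,0].min()-.5,b[:,0].max()+.5
for P in(L,U):
    q=plane(c,[(x0,np.polyval(P,x0)),(x1,np.polyval(P,x1))],64);d=q[0]-q[1];print(q,np.linalg.norm(d),"yaw",np.arctan2(-d[0],d[1]),"mid",q.mean(0))
col=im[85:115,320];print(col.tolist())
```

```text
[  0.  129.5] [-0.  89.8] 150 479
[[ 519.4  130.8   64. ]
 [ 577.7 -134.9   64. ]] 272.04523691164394 yaw 0.21593023472396186 mid [548.5  -2.1  64. ]
[[ 550.8  134.3   64. ]
 [ 607.8 -125.1   64. ]] 265.6197963699205 yaw 0.2163538730632447 mid [579.3   4.6  64. ]
[[43, 49, 48], [44, 47, 47], [43, 46, 51], [46, 51, 51], [44, 47, 47], [46, 49, 51], [41, 47, 49], [36, 43, 50], [80, 63, 30], [197, 148, 22], [205, 156, 25], [202, 154, 25], [202, 157, 26], [201, 156, 26], [200, 155, 27], [199, 154, 24], [197, 153, 25], [197, 153, 24], [196, 151, 22], [197, 153, 25], [193, 149, 24], [170, 129, 19], [150, 112, 19], [101, 73, 10], [37, 28, 10], [128, 95, 62], [200, 155, 102], [195, 151, 100], [191, 148, 97], [194, 150, 100]]
```

Run:
```python
from h import *
np.set_printoptions(precision=2,suppress=True)
im=load("pics/w1.png");c=cam("wrist",get_obs())
b=blobs(im,(15,205,160),(32,255,255),(150,60,480,130))[0][0].reshape(-1,2)
x0,x1=b[:,0].min()-.5,b[:,0].max()+.5
lo=np.array([(u,*(lambda v:(v.min()-.5,v.max()+.5))(b[abs(b[:,0]-u)<1][:,1])) for u in range(215,428,4)])
for k in(1,2):
    P=np.polyfit(lo[:,0],lo[:,k],1)
    q=plane(c,[(x0,np.polyval(P,x0)),(x1,np.polyval(P,x1))],64);d=q[0]-q[1];print(P,x0,x1,q,np.linalg.norm(d),"yaw",np.arctan2(-d[0],d[1]),"mid",q.mean(0))
```

```text
[ 0.   93.59] 203.5 436.5 [[556.18  90.37  64.  ]
 [596.12 -91.96  64.  ]] 186.655053713568 yaw 0.2156466604854197 mid [576.15  -0.8   64.  ]
[  0.   105.45] 203.5 436.5 [[546.6   88.96  64.  ]
 [586.31 -94.86  64.  ]] 188.06203405348612 yaw 0.2127337802389036 mid [566.46  -2.95  64.  ]
```

>>> {"method": "arm_command", "body": {"gripper": [0,0,0,0,0], "dp": [[0.3,0,0.98],[0.3,0,0.98],[0.3,0,0.98],[0.3,0,0.98],[0.3,0,0.98]], "twist": [0,0,0,0,0]}}

```text
time: 3.28
tool_pos: [515.7, -15.8, 103.6]
tcp_rot: [3.141, -0.0, 0.215]
contact_force: [-0.4, 0.6, 0.0]
grip_width: 0.6
finger_force: 0.0
```

>>> {"method": "arm_command", "body": {"gripper": [0,0,0,0,0], "dp": [[0.3,0,0.98],[0.3,0,0.98],[0.3,0,0.98],[0.3,0,0],[0,0,0]], "twist": [0,0,0,0,0]}}

```text
time: 3.9
tool_pos: [546.0, -8.9, 31.6]
tcp_rot: [3.141, -0.001, 0.216]
contact_force: [-1.2, 0.1, 0.1]
grip_width: 0.4
finger_force: 0.0
```

>>> {"method": "arm_command", "body": {"gripper": [0,0,0,0,0], "dp": [[0.12,0,0],[0.12,0,0],[0.08,0,0],[0.08,0,0],[0,0,0]], "twist": [0,0,0,0,0]}}

```text
time: 4.53
tool_pos: [553.5, -6.3, 30.7]
tcp_rot: [-3.141, 0.003, 0.216]
contact_force: [-5.9, -1.8, 4.9]
grip_width: 0.7
finger_force: 3.2
```

>>> {"method": "arm_command", "body": {"gripper": [0,0,0,0,0], "dp": [[0.02,0,0],[0.02,0,0],[0.02,0,0],[0.02,0,0],[0,0,0]], "twist": [0,0,0,0,0]}}

```text
time: 5.15
tool_pos: [554.9, -6.0, 30.7]
tcp_rot: [-3.141, 0.004, 0.216]
contact_force: [-8.1, -3.1, 6.6]
grip_width: 0.2
finger_force: 4.1
```

>>> {"method": "arm_command", "body": {"gripper": [0,0,0,0,0], "dp": [[0.03,0,0],[0.03,0,0],[0.02,0,0],[0,0,0],[0,0,0]], "twist": [0,0,0,0,0]}}

```text
time: 5.78
tool_pos: [556.8, -5.5, 30.7]
tcp_rot: [-3.141, 0.004, 0.216]
contact_force: [-8.5, -2.7, 5.4]
grip_width: 0.6
finger_force: 4.2
```

>>> {"method": "arm_command", "body": {"gripper": [0,0,0,0,0], "dp": [[0.03,0,0],[0.03,0,0],[0.02,0,0],[0,0,0],[0,0,0]], "twist": [0,0,0,0,0]}}

```text
time: 6.4
tool_pos: [558.6, -5.2, 30.7]
tcp_rot: [-3.141, 0.005, 0.217]
contact_force: [-8.4, -2.9, 6.4]
grip_width: 0.2
finger_force: 4.5
```

>>> {"method": "arm_command", "body": {"gripper": [0,0,0,0,0], "dp": [[0.02,0,0],[0.02,0,0],[0.02,0,0],[0,0,0],[0,0,0]], "twist": [0,0,0,0,0]}}

```text
time: 7.02
tool_pos: [560.0, -4.9, 30.7]
tcp_rot: [-3.141, 0.005, 0.216]
contact_force: [-9.0, -2.7, 5.9]
grip_width: 0.4
finger_force: 4.6
```

>>> {"method": "arm_command", "body": {"gripper": [0,0,0,0,0], "dp": [[0.02,0,0],[0.02,0,0],[0.02,0,0],[0,0,0],[0,0,0]], "twist": [0,0,0,0,0]}}

```text
time: 7.65
tool_pos: [561.3, -4.6, 30.7]
tcp_rot: [-3.141, 0.005, 0.216]
contact_force: [-9.2, -2.8, 7.2]
grip_width: 0.5
finger_force: 4.9
```

>>> {"method": "arm_command", "body": {"gripper": [0,0,0,0,0], "dp": [[0.02,0,0],[0.02,0,0],[0.02,0,0],[0,0,0],[0,0,0]], "twist": [0,0,0,0,0]}}

```text
time: 8.28
tool_pos: [562.0, -4.4, 30.7]
tcp_rot: [-3.141, 0.007, 0.217]
contact_force: [-12.3, -4.3, 9.8]
grip_width: 0.6
finger_force: 6.3
```

>>> {"method": "arm_command", "body": {"gripper": [0,0,0,0,0], "dp": [[0.015,0,0],[0.01,0,0],[0,0,0],[0,0,0],[0,0,0]], "twist": [0,0,0,0,0]}}

```text
time: 8.9
tool_pos: [562.3, -4.3, 30.7]
tcp_rot: [-3.141, 0.007, 0.217]
contact_force: [-12.5, -4.8, 9.8]
grip_width: 0.2
finger_force: 7.0
```

>>> {"method": "arm_command", "body": {"gripper": [0,0,0,0,0], "dp": [[0.015,0,0],[0.01,0,0],[0,0,0],[0,0,0],[0,0,0]], "twist": [0,0,0,0,0]}}

```text
time: 9.52
tool_pos: [562.6, -4.3, 30.7]
tcp_rot: [-3.141, 0.008, 0.217]
contact_force: [-14.7, -5.7, 11.0]
grip_width: 0.5
finger_force: 7.6
```

>>> {"method": "arm_command", "body": {"gripper": [0,0,0,0,0], "dp": [[-0.6,0,0],[-0.7,0,0],[-0.8,0,0],[-0.9,0,0],[-0.9,0,0]], "twist": [0,0,0,0,0]}}

```text
time: 10.15
tool_pos: [470.8, -24.6, 30.8]
tcp_rot: [3.141, -0.001, 0.216]
contact_force: [-0.0, 0.5, -0.4]
grip_width: 0.4
finger_force: 0.0
```

>>> {"method": "arm_command", "body": {"gripper": [0,0,0,0,0], "dp": [[-0.8,0,0],[0,0,-0.8],[0,0,-1],[0,0,-1],[0,0,-1]], "twist": [0,0,0,0,0]}}

```text
time: 10.78
tool_pos: [451.8, -28.7, 126.7]
tcp_rot: [3.141, -0.001, 0.216]
contact_force: [0.4, 0.6, -0.2]
grip_width: 0.2
finger_force: 0.0
```

>>> {"method": "arm_command", "body": {"gripper": [91,91,91,91,91], "dp": [[0,0,-1],[0,0,-1],[0,0,-1],[0,0,-1],[0,0,0]], "twist": [0,0,0,0,0]}}

```text
time: 11.4
tool_pos: [452.7, -28.9, 227.2]
tcp_rot: [3.14, -0.004, 0.216]
contact_force: [0.7, -0.3, -0.5]
grip_width: 46.1
finger_force: 0.0
```

Run:
```python
from h import *
im,c,o=look("wrist","pics/w2.png");print(o['tool_pos'],o['tcp_rot'],o['time'])
to(502,-362.5,120,0.215)
```

```text
[452.70881982 -28.91914804 227.24698671] [ 3.1397187  -0.00394886  0.21647183] 11.4
after twist units 0.02: dp units x -0.89 y 13.47 z 4.24
```

View pics/w2.png

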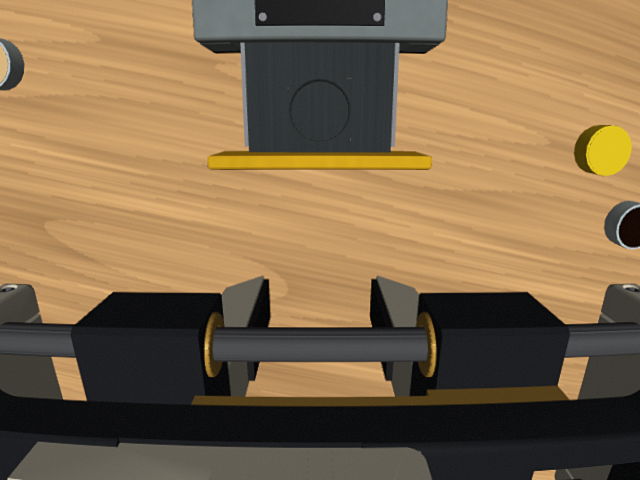

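>>> {"method": "arm_command", "body": {"gripper": [72,72,72,72,72], "dp": [[-0.06,0.96,0.1],[-0.06,0.96,0.1],[-0.06,0.96,0.1],[-0.06,0.96,0.1],[-0.06,0.96,0.1]], "twist": [0,0,0,0,0]}}

```text
time: 12.08
tool_pos: [469.5, -148.1, 211.6]
tcp_rot: [-3.14, 0.002, 0.216]
contact_force: [1.2, 0.7, 0.7]
grip_width: 71.8
finger_force: 0.0
```

>>> {"method": "arm_command", "body": {"gripper": [72,72,72,72,72], "dp": [[-0.06,0.96,0.3],[-0.06,0.96,0.3],[-0.06,0.96,0.3],[-0.06,0.96,0.3],[-0.06,0.96,0.3]], "twist": [0,0,0,0,0]}}

```text
time: 12.7
tool_pos: [488.7, -267.9, 175.1]
tcp_rot: [-3.142, 0.0, 0.216]
contact_force: [0.3, -0.1, 0.7]
grip_width: 71.6
finger_force: 0.0
```

>>> {"method": "arm_command", "body": {"gripper": [72,72,72,72,72], "dp": [[-0.06,0.96,0.6],[-0.06,0.96,0.6],[-0.06,0.96,0.6],[-0.06,0.96,0.5],[0,0,0]], "twist": [0,0,0,0,0]}}

```text
time: 13.32
tool_pos: [502.6, -363.1, 116.5]
tcp_rot: [-3.14, 0.001, 0.214]
contact_force: [-0.1, 0.9, -0.1]
grip_width: 72.1
finger_force: 0.0
```

Run:
```python
from h import *
np.set_printoptions(precision=2,suppress=True)
# recess from w2
im=load("pics/w2.png");o=dict(tool_pos=np.array([452.70881982,-28.91914804,227.24698671]),tcp_rot=np.array([3.1397187,-0.00394886,0.21647183]))
c2=cam("wrist",o);ct,cs=cam("top"),cam("side")
g=cv2.cvtColor(im,cv2.COLOR_RGB2GRAY)[65:150,255:385]
print("hough",[(h[0]+255,h[1]+65,h[2]) for h in cv2.HoughCircles(cv2.medianBlur(g,3),cv2.HOUGH_GRADIENT_ALT,1,50,param1=30,param2=.3,minRadius=22,maxRadius=38)[0]])
im,c,o=look("wrist","pics/w3.png");print(o['tool_pos'],o['tcp_rot'],o['time'],o['grip_width'])
m=(im.max(2)<75).astype(np.uint8)*255
u=proj(c,[502,-362,20])[0];print("pred",u)
for k in cv2.findContours(m,cv2.RETR_LIST,cv2.CHAIN_APPROX_NONE)[0]:
    if len(k)>40:
        e=cv2.fitEllipse(k)
        if np.hypot(*(np.array(e[0])-u))<40: print(e,plane(c,[e[0]],20),"tri top",tri(c,e[0],ct,(492.27,271.91)))
```

```text
hough [(np.float32(321.0), np.float32(110.0), np.float32(30.020077))]
[ 502.57 -363.08  116.49] [-3.14  0.    0.21] 13.325 72.10136856761218
pred [320.07 237.99]
((318.1305236816406, 235.3522491455078), (60.08033752441406, 62.724815368652344), 90.63388061523438) [[ 503.59 -360.27   20.  ]] tri top (array([ 503.12, -360.88,   20.59]), np.float64(1.7664160131467517))
```

View pics/w3.png

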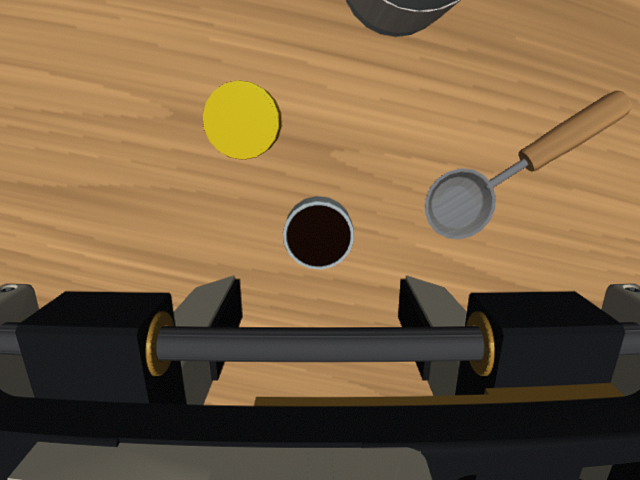

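The wrist view confirms the dark puck at (318,235), between the open fingers. Yellow is at (242,120) and the spoon bowl at (460,203), both clear of the fingers. Measured top height is 20.6 mm. Descending.

>>> {"method": "arm_command", "body": {"gripper": [72,72,72,72,72], "dp": [[0.06,-0.09,0.9],[0,0,0.9],[0,0,0.9],[0,0,0.9],[0,0,0.64]], "twist": [0,0,0,0,0]}}

```text
time: 14.0
tool_pos: [504.3, -358.3, 11.9]
tcp_rot: [-3.141, -0.0, 0.217]
contact_force: [-0.1, -0.4, 0.8]
grip_width: 72.1
finger_force: 0.0
```

>>> {"method": "arm_command", "body": {"gripper": [72,40,40,40,40], "dp": [[0,0,0],[0,0,0],[0,0,0],[0,0,0],[0,0,0]], "twist": [0,0,0,0,0]}}

```text
time: 14.62
tool_pos: [504.6, -359.4, 13.1]
tcp_rot: [3.14, -0.001, 0.216]
contact_force: [-0.8, 0.1, 4.4]
grip_width: 48.0
finger_force: 30.0
```

Run:
```python
from h import *
o=get_obs();print(o['tool_pos'],o['tcp_rot'],o['grip_width'],o['finger_force'],o['contact_force'])
np.set_printoptions(precision=2,suppress=True)
q=dict(tool_pos=np.array([452.70881982,-28.91914804,227.24698671]),tcp_rot=np.array([3.1397187,-0.00394886,0.21647183]))
c2=cam("wrist",q)
im=load("pics/w2.png");print("recess",plane(c2,[(320.3,110)],30))
b=blobs(im,(15,205,160),(32,255,255),(150,130,480,190))[0][0].reshape(-1,2)
x0,x1=b[:,0].min()-.5,b[:,0].max()+.5;v=[np.percentile(b[:,1],p) for p in(5,95)];print(x0,x1,v)
print(plane(c2,[((x0+x1)/2,v[0]-.5),((x0+x1)/2,v[1]+.5)],64))
cv2.imwrite("pics/cr.png",cv2.cvtColor(cv2.resize(im[60:180,200:440],None,fx=3,fy=3,interpolation=cv2.INTER_CUBIC),cv2.COLOR_RGB2BGR))
```

```text
[ 504.6233107  -359.40424986   13.05193747] [ 3.14016808e+00 -8.78981750e-04  2.16249404e-01] 47.96365746851415 30.001494884490967 [-0.84060756  0.09481211  4.36962445]
recess [[539.11  -9.4   30.  ]]
207.5 431.5 [np.float64(156.0), np.float64(168.0)]
[[502.48 -16.72  64.  ]
 [491.99 -19.03  64.  ]]
```

View pics/cr.png

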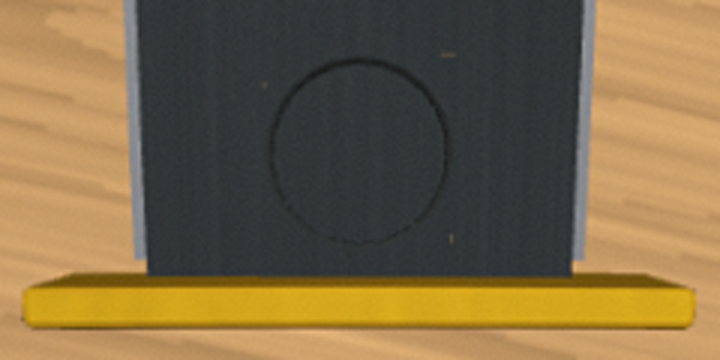

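>>> {"method": "arm_command", "body": {"gripper": [40,40,40,40,40], "dp": [[0,0,-0.2],[0,0,-0.6],[0,0,-0.9],[0,0,-0.9],[0,0,-0.9]], "twist": [0,0,0,0,0]}}

```text
time: 15.25
tool_pos: [504.2, -359.0, 101.4]
tcp_rot: [3.141, -0.0, 0.216]
contact_force: [-0.1, -0.6, -0.6]
grip_width: 47.7
finger_force: 30.0
```

>>> {"method": "arm_command", "body": {"gripper": [40,40,40,40,40], "dp": [[0.1,-0.5,-0.6],[0.12,-0.9,-0.5],[0.12,-0.95,-0.2],[0.12,-0.95,0],[0.12,-0.95,0]], "twist": [0,0,0,0,0]}}

```text
time: 15.88
tool_pos: [494.9, -249.4, 132.3]
tcp_rot: [-3.141, 0.001, 0.217]
contact_force: [0.1, -0.2, 0.1]
grip_width: 47.7
finger_force: 30.0
```

>>> {"method": "arm_command", "body": {"gripper": [40,40,40,40,40], "dp": [[0.12,-0.95,0],[0.12,-0.95,0],[0.12,-0.95,0],[0.12,-0.95,0],[0.12,-0.95,0]], "twist": [0,0,0,0,0]}}

```text
time: 16.5
tool_pos: [484.3, -131.1, 132.2]
tcp_rot: [-3.141, 0.0, 0.216]
contact_force: [1.4, 1.3, -1.1]
grip_width: 48.0
finger_force: 30.0
```

>>> {"method": "arm_command", "body": {"gripper": [40,40,40,40,40], "dp": [[0.12,-0.95,0],[0.12,-0.95,0],[0.12,-0.95,0],[0.12,-0.95,0],[0.1,-0.55,0]], "twist": [0,0,0,0,0]}}

```text
time: 17.12
tool_pos: [475.0, -21.9, 132.2]
tcp_rot: [-3.141, 0.0, 0.217]
contact_force: [-1.0, -0.3, -1.2]
grip_width: 47.8
finger_force: 30.0
```

>>> {"method": "arm_command", "body": {"gripper": [40,40,40,40,40], "dp": [[0,0,0],[0,0,0],[0,0,0],[0,0,0],[0,0,0]], "twist": [0,0,0,0,0]}}

```text
time: 17.75
tool_pos: [475.6, -23.8, 132.2]
tcp_rot: [3.142, 0.0, 0.216]
contact_force: [0.1, -0.2, -1.0]
grip_width: 48.3
finger_force: 30.0
```

Run:
```python
from h import *
im,c,o=look("wrist","pics/w4.png");print(o['tool_pos'],o['tcp_rot'],o['time'],o['grip_width'],o['contact_force'])
print(proj(c,[539.1,-9.4,30]))
```

```text
[475.58610374 -23.83567313 132.16969276] [3.14151010e+00 2.73309385e-05 2.15681966e-01] 17.75 48.31389106672898 [ 0.11880423 -0.17212497 -1.04938727]
[[320.9416075 141.6018404]]
```

View pics/w4.png

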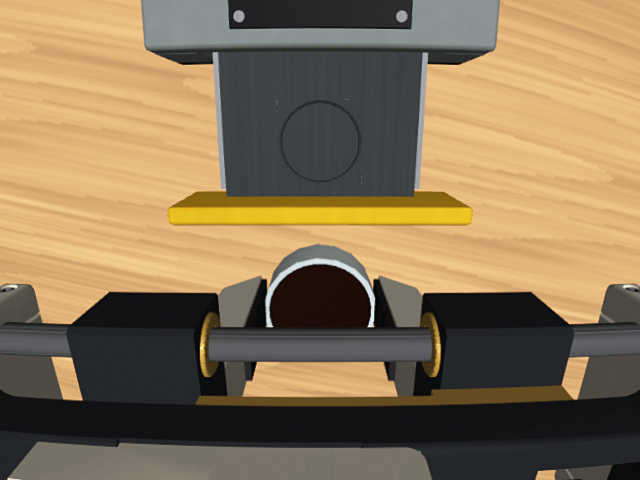

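The view shows the disc held level between the fingers, its tile at columns 272–370. The recess is at (320,141), as predicted. Next I fit both centres.

Run:
```python
from h import *
from scipy.optimize import least_squares
np.set_printoptions(precision=2,suppress=True)
im=load("pics/w4.png");o=dict(tool_pos=np.array([475.586,-23.836,132.170]),tcp_rot=np.array([3.14151,2.7e-5,.21568]))
c=cam("wrist",o);q=dict(tool_pos=np.array([452.70881982,-28.91914804,227.24698671]),tcp_rot=np.array([3.1397187,-0.00394886,0.21647183]));c2=cam("wrist",q)
hs=[]
for f in("pics/w2.png","pics/w4.png"):
    g=cv2.cvtColor(load(f),cv2.COLOR_RGB2GRAY)
    u0=(320,110.2) if "w2" in f else (320.5,141.3); r0=30 if "w2" in f else 39.5
    pts=[]
    for a in np.radians(np.arange(0,360,4)):
        rr=np.arange(r0-4,r0+4,.25)
        xs=np.float32([u0[0]+rr*np.cos(a)]);ys=np.float32([u0[1]+rr*np.sin(a)])
        v=cv2.remap(g,xs,ys,cv2.INTER_LINEAR)[0];k=v.argmin()
        if np.median(v)-v[k]>6: pts.append((xs[0,k],ys[0,k]))
    e=cv2.fitEllipse(np.float32(pts));print(len(pts),e);hs.append(e[0])
print("recess z30",plane(c,[hs[1]],30),plane(c2,[hs[0]],30),"tri",tri(c,hs[1],c2,hs[0]))
# disc tile edge
m=((im.max(2)<75)*255).astype(np.uint8);k=np.zeros_like(m);k[255:322,268:374]=255
cs_=max(cv2.findContours(m&k,cv2.RETR_EXTERNAL,cv2.CHAIN_APPROX_NONE)[0],key=cv2.contourArea).reshape(-1,2)
p=cs_[(cs_[:,1]<318)];
X=plane(c,p,132.17+7)[:,:2]
f=least_squares(lambda s:np.hypot(*(X-s[:2]).T)-s[2],[475,-24,22],loss='soft_l1');print("disc",f.x,abs(f.fun).mean(),p[:,0].min(),p[:,0].max(),p[:,1].min())
d=f.x[:2]-o['tool_pos'][:2];cc,s=np.cos(.2157),np.sin(.2157);print("offset tool x,y",d[0]*cc+d[1]*s,d[0]*s-d[1]*cc)
```

```text
73 ((319.2149963378906, 110.2823486328125), (58.32794189453125, 60.40150451660156), 4.735699653625488)
90 ((319.6246337890625, 141.2404327392578), (77.63063049316406, 79.52525329589844), 0.7936930656433105)
recess z30 [[539.14  -8.49  30.  ]] [[538.66  -8.51  30.  ]] tri (array([538.83,  -8.51,  24.13]), np.float64(0.08730140804876876))
disc [473.58 -23.08  22.02] 0.1076863831889703 270 370 264
offset tool x,y -1.7943207423581438 -1.1711085638489382
```

>>> {"method": "arm_command", "body": {"gripper": [40,40,40,40,40], "dp": [[0.67,-0.01,0],[0.67,0,0],[0.67,0,0],[0.67,0,0.2],[0,0,0.6]], "twist": [0,0,0,0,0]}}

```text
time: 18.42
tool_pos: [542.1, -8.9, 112.1]
tcp_rot: [3.141, -0.002, 0.217]
contact_force: [0.2, -0.3, -1.7]
grip_width: 47.9
finger_force: 30.0
```

>>> {"method": "arm_command", "body": {"gripper": [40,40,40,40,40], "dp": [[0,0,0.8],[0,0,0.8],[0,0,0.6],[0,0,0.35],[0,0,0]], "twist": [0,0,0,0,0]}}

```text
time: 19.05
tool_pos: [540.5, -9.0, 47.9]
tcp_rot: [-3.141, 0.001, 0.216]
contact_force: [-0.2, -0.2, -1.2]
grip_width: 47.7
finger_force: 30.0
```

>>> {"method": "arm_command", "body": {"gripper": [40,40,40,40,40], "dp": [[0,0,0],[0,0,0],[0,0,0.04],[0,0,0.04],[0,0,0]], "twist": [0,0,0,0,0]}}

```text
time: 19.68
tool_pos: [540.9, -8.9, 46.4]
tcp_rot: [3.142, 0.0, 0.216]
contact_force: [-0.8, 1.3, -0.6]
grip_width: 47.8
finger_force: 30.0
```

Run:
```python
from h import *
o=get_obs();print(o['tool_pos'],o['tcp_rot'],o['contact_force'])
to(541,-9.2,37,.2157)
```

```text
[540.87075602  -8.91644441  46.38883141] [3.14156201e+00 1.77932316e-04 2.16288554e-01] [-0.75329491  1.30827641 -0.57958779]
after twist units 0.01: dp units x 0.00 y 0.01 z 0.38
```

>>> {"method": "arm_command", "body": {"gripper": [40,40,40,40,40], "dp": [[0,0,0.05],[0,0,0.05],[0,0,0.05],[0,0,0.05],[0,0,0]], "twist": [0,0,0,0,0]}}

```text
time: 20.3
tool_pos: [540.9, -8.9, 41.3]
tcp_rot: [-3.142, 0.0, 0.216]
contact_force: [0.2, 0.2, -1.1]
grip_width: 47.8
finger_force: 30.0
```

>>> {"method": "arm_command", "body": {"gripper": [40,40,40,40,40], "dp": [[0,0,0.05],[0,0,0.05],[0,0,0.04],[0,0,0.02],[0,0,0]], "twist": [0,0,0,0,0]}}

```text
time: 20.92
tool_pos: [540.9, -8.9, 37.4]
tcp_rot: [3.142, 0.0, 0.216]
contact_force: [0.0, -0.1, -1.7]
grip_width: 47.7
finger_force: 30.0
```

>>> {"method": "arm_command", "body": {"gripper": [40,40,40,40,40], "dp": [[0,0,0.03],[0,0,0.02],[0,0,0],[0,0,0],[0,0,0]], "twist": [0,0,0,0,0]}}

```text
time: 21.55
tool_pos: [541.1, -8.9, 37.0]
tcp_rot: [3.141, -0.001, 0.216]
contact_force: [-2.7, 0.1, 6.7]
grip_width: 47.8
finger_force: 30.0
```

Floor felt at 37.0, as expected for a seated disc. Next I open, rise and back off to check.

>>> {"method": "arm_command", "body": {"gripper": [72,72,72,72,72], "dp": [[0,0,0],[0,0,0],[0,0,-0.2],[0,0,-0.6],[0,0,-0.9]], "twist": [0,0,0,0,0]}}

```text
time: 22.18
tool_pos: [540.8, -8.9, 79.6]
tcp_rot: [-3.141, 0.001, 0.216]
contact_force: [0.1, -1.1, -0.3]
grip_width: 72.0
finger_force: 0.0
```

>>> {"method": "arm_command", "body": {"gripper": [72,72,0,0,0], "dp": [[0,0,-0.95],[-0.5,0,-0.95],[-0.9,0,0],[-0.9,0,0],[-0.9,0,0]], "twist": [0,0,0,0,0]}}

```text
time: 22.8
tool_pos: [462.4, -26.3, 127.3]
tcp_rot: [3.141, -0.001, 0.216]
contact_force: [-0.2, 0.4, 0.8]
grip_width: 46.7
finger_force: 0.0
```

>>> {"method": "arm_command", "body": {"gripper": [0,0,0,0,0], "dp": [[-0.9,0,0],[-0.35,0,0],[0,0,0],[0,0,0],[0,0,0]], "twist": [0,0,0,0,0]}}

```text
time: 23.42
tool_pos: [432.9, -32.7, 126.2]
tcp_rot: [3.141, -0.0, 0.217]
contact_force: [-0.1, -0.1, 0.1]
grip_width: 1.2
finger_force: 0.0
```

Run:
```python
from h import *
np.set_printoptions(precision=2,suppress=True)
im,c,o=look("wrist","pics/w5.png");print(o['tool_pos'],o['tcp_rot'],o['time'],o['grip_width'])
s,cs,_=look("side","pics/s5.png");t,ct,_=look("top","pics/t5.png")
def tile(img,cm,r):
    u=proj(cm,[539,-8.5,44])[0]
    m=((img.max(2)<75)&(img[:,:,0].astype(int)-img[:,:,2]>4)).astype(np.uint8)*255
    k=np.zeros_like(m);cv2.circle(k,tuple(int(v) for v in u),r,255,-1);m&=k
    q=max(cv2.findContours(m,cv2.RETR_EXTERNAL,cv2.CHAIN_APPROX_NONE)[0],key=cv2.contourArea)
    e=cv2.fitEllipse(q);print("pred",u,e);return e[0]
a=tile(im,c,50);b=tile(s,cs,14)
print("wrist@44",plane(c,[a],44),"tri",tri(c,a,cs,b))
w=im[80:260,160:480];w=cv2.resize(w,None,fx=1.5,fy=1.5);v=cv2.resize(s[200:290,260:350],(270,270),interpolation=cv2.INTER_CUBIC)
cv2.imwrite("pics/c5.png",cv2.cvtColor(np.hstack([w,v]),cv2.COLOR_RGB2BGR))
```

```text
[432.89 -32.74 126.21] [ 3.14 -0.    0.22] 23.425 1.1526692634926645
pred [320.49  68.05] ((319.5318298339844, 67.05758666992188), (74.3466567993164, 78.2850570678711), 178.42233276367188)
pred [325.33 253.05] ((326.32525634765625, 253.0249786376953), (8.108138084411621, 14.878291130065918), 88.6788330078125)
wrist@44 [[539.42  -7.83  44.  ]] tri (array([537.88,  -8.53,  44.72]), np.float64(3.1857595010187256))
```

View pics/c5.png

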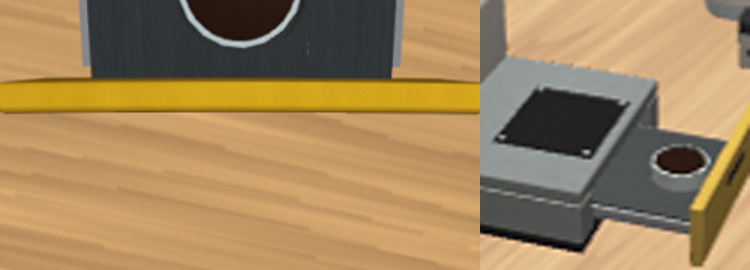

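The disc sits flat in the recess: the side crop shows it level, and the tile measures 44.7 mm high against 44 expected. Next I press the drawer home.

>>> {"method": "arm_command", "body": {"gripper": [0,0,0,0,0], "dp": [[0.2,0,0.8],[0.3,0,0.8],[0.3,0,0.8],[0.3,0,0.8],[0.3,0,0.6]], "twist": [0,0,0,0,0]}}

```text
time: 24.2
tool_pos: [466.7, -25.2, 30.3]
tcp_rot: [-3.141, 0.001, 0.216]
contact_force: [0.1, -0.1, -0.8]
grip_width: 0.3
finger_force: 0.0
```

>>> {"method": "arm_command", "body": {"gripper": [0,0,0,0,0], "dp": [[0.1,0,0],[0.1,0,0],[0.12,0,0],[0.15,0,0],[0.15,0,0]], "twist": [0,0,0,0,0]}}

```text
time: 24.82
tool_pos: [481.0, -22.0, 31.4]
tcp_rot: [-3.142, 0.002, 0.216]
contact_force: [-4.8, -2.7, 3.4]
grip_width: 0.7
finger_force: 2.7
```

>>> {"method": "arm_command", "body": {"gripper": [0,0,0,0,0], "dp": [[0.15,0,0],[0.15,0,0],[0.15,0,0],[0.15,0,0],[0.15,0,0]], "twist": [0,0,0,0,0]}}

```text
time: 25.45
tool_pos: [498.6, -18.1, 31.2]
tcp_rot: [-3.141, 0.003, 0.216]
contact_force: [-6.0, -2.8, 4.6]
grip_width: 0.4
finger_force: 3.2
```

>>> {"method": "arm_command", "body": {"gripper": [0,0,0,0,0], "dp": [[0.15,0,0],[0.15,0,0],[0.15,0,0],[0.15,0,0],[0.15,0,0]], "twist": [0,0,0,0,0]}}

```text
time: 26.08
tool_pos: [516.7, -14.1, 31.2]
tcp_rot: [-3.141, 0.004, 0.216]
contact_force: [-7.0, -2.9, 5.1]
grip_width: 0.4
finger_force: 3.7
```

>>> {"method": "arm_command", "body": {"gripper": [0,0,0,0,0], "dp": [[0.15,0,0],[0.15,0,0],[0.15,0,0],[0.15,0,0],[0.15,0,0]], "twist": [0,0,0,0,0]}}

```text
time: 26.7
tool_pos: [534.8, -10.2, 31.2]
tcp_rot: [-3.141, 0.004, 0.216]
contact_force: [-8.0, -3.8, 6.2]
grip_width: 0.5
finger_force: 4.2
```

>>> {"method": "arm_command", "body": {"gripper": [0,0,0,0,0], "dp": [[0.15,0,0],[0.15,0,0],[0.15,0,0],[0.1,0,0],[0.08,0,0]], "twist": [0,0,0,0,0]}}

```text
time: 27.32
tool_pos: [550.0, -6.9, 31.2]
tcp_rot: [-3.141, 0.005, 0.216]
contact_force: [-8.4, -1.9, 6.1]
grip_width: 0.5
finger_force: 4.5
```

>>> {"method": "arm_command", "body": {"gripper": [0,0,0,0,0], "dp": [[0.07,0,0],[0.07,0,0],[0.06,0,0],[0.04,0,0],[0,0,0]], "twist": [0,0,0,0,0]}}

```text
time: 27.95
tool_pos: [556.0, -5.6, 31.2]
tcp_rot: [-3.141, 0.004, 0.216]
contact_force: [-6.8, -2.8, 5.6]
grip_width: 0.5
finger_force: 4.0
```

>>> {"method": "arm_command", "body": {"gripper": [0,0,0,0,0], "dp": [[0.02,0,0],[0.02,0,0],[0.02,0,0],[0,0,0],[0,0,0]], "twist": [0,0,0,0,0]}}

```text
time: 28.58
tool_pos: [557.3, -5.3, 31.2]
tcp_rot: [-3.141, 0.004, 0.216]
contact_force: [-7.6, -2.4, 6.0]
grip_width: 0.1
finger_force: 4.2
```

>>> {"method": "arm_command", "body": {"gripper": [0,0,0,0,0], "dp": [[0.03,0,0],[0.03,0,0],[0.02,0,0],[0,0,0],[0,0,0]], "twist": [0,0,0,0,0]}}

```text
time: 29.2
tool_pos: [559.3, -4.8, 31.2]
tcp_rot: [-3.141, 0.004, 0.216]
contact_force: [-9.8, -3.4, 5.9]
grip_width: 0.2
finger_force: 4.3
```

>>> {"method": "arm_command", "body": {"gripper": [0,0,0,0,0], "dp": [[0.02,0,0],[0.02,0,0],[0.02,0,0],[0,0,0],[0,0,0]], "twist": [0,0,0,0,0]}}

```text
time: 29.82
tool_pos: [560.5, -4.6, 31.2]
tcp_rot: [-3.141, 0.005, 0.216]
contact_force: [-9.1, -3.8, 8.0]
grip_width: 0.1
finger_force: 4.7
```

>>> {"method": "arm_command", "body": {"gripper": [0,0,0,0,0], "dp": [[0.02,0,0],[0.02,0,0],[0.02,0,0],[0,0,0],[0,0,0]], "twist": [0,0,0,0,0]}}

```text
time: 30.45
tool_pos: [561.6, -4.3, 31.2]
tcp_rot: [-3.141, 0.006, 0.216]
contact_force: [-10.4, -3.8, 8.1]
grip_width: 0.3
finger_force: 5.5
```

>>> {"method": "arm_command", "body": {"gripper": [0,0,0,0,0], "dp": [[0.02,0,0],[0.02,0,0],[0.01,0,0],[0,0,0],[0,0,0]], "twist": [0,0,0,0,0]}}

```text
time: 31.08
tool_pos: [562.1, -4.2, 31.2]
tcp_rot: [-3.141, 0.007, 0.216]
contact_force: [-12.7, -5.6, 9.5]
grip_width: 0.2
finger_force: 6.7
```

Buffer met at about 13.6 N along the axis. A little more, to about 15 N.

>>> {"method": "arm_command", "body": {"gripper": [0,0,0,0,0], "dp": [[0.015,0,0],[0.01,0,0],[0,0,0],[0,0,0],[0,0,0]], "twist": [0,0,0,0,0]}}

```text
time: 31.7
tool_pos: [562.4, -4.1, 31.2]
tcp_rot: [-3.141, 0.008, 0.216]
contact_force: [-13.6, -5.4, 10.4]
grip_width: 0.5
finger_force: 7.3
```

>>> {"method": "arm_command", "body": {"gripper": [0,0,0,0,0], "dp": [[0.015,0,0],[0,0,0],[0,0,0],[0,0,0],[0,0,0]], "twist": [0,0,0,0,0]}}

```text
time: 32.33
tool_pos: [562.6, -4.1, 31.2]
tcp_rot: [-3.141, 0.008, 0.217]
contact_force: [-14.4, -5.1, 11.2]
grip_width: 0.4
finger_force: 7.7
```

>>> {"method": "arm_command", "body": {"gripper": [0,0,0,0,0], "dp": [[-0.2,0,0],[-0.3,0,0],[-0.6,0,0],[-0.8,0,0],[-0.9,0,0]], "twist": [0,0,0,0,0]}}

```text
time: 32.95
tool_pos: [497.9, -18.4, 31.3]
tcp_rot: [3.141, -0.001, 0.216]
contact_force: [-0.4, 1.1, 0.1]
grip_width: 0.4
finger_force: 0.0
```

>>> {"method": "arm_command", "body": {"gripper": [0,0,0,0,0], "dp": [[-0.9,0,0],[-0.5,0,-0.8],[0,0,-0.9],[0,0,-0.9],[0,0,-0.9]], "twist": [0,0,0,0,0]}}

```text
time: 33.58
tool_pos: [464.1, -25.9, 119.6]
tcp_rot: [3.141, -0.001, 0.216]
contact_force: [0.6, -0.2, 0.2]
grip_width: 0.4
finger_force: 0.0
```

>>> {"method": "arm_command", "body": {"gripper": [0,0,0,0,0], "dp": [[0,0,-0.9],[0,0,0],[0,0,0],[0,0,0],[0,0,0]], "twist": [0,0,0,0,0]}}

```text
time: 34.2
tool_pos: [463.5, -25.8, 140.5]
tcp_rot: [-3.141, 0.001, 0.216]
contact_force: [-0.6, -0.0, 0.9]
grip_width: 0.5
finger_force: 0.0
```

Run:
```python
from h import *
np.set_printoptions(precision=2,suppress=True)
im,c,o=look("wrist","pics/w6.png");print(o['tool_pos'],o['time'],o['contact_force'])
b=blobs(im,(15,205,160),(32,255,255),(150,30,480,220))[0][0].reshape(-1,2)
x=(b[:,0].min()+b[:,0].max())/2;v=[np.percentile(b[:,1],p) for p in(5,95)]
print(plane(c,[(x,v[0]-.5),(x,v[1]+.5)],64))
```

```text
[463.5  -25.82 140.54] 34.2 [-0.6  -0.04  0.88]
[[575.37   0.01  64.  ]
 [564.74  -2.33  64.  ]]
```

View pics/w6.png

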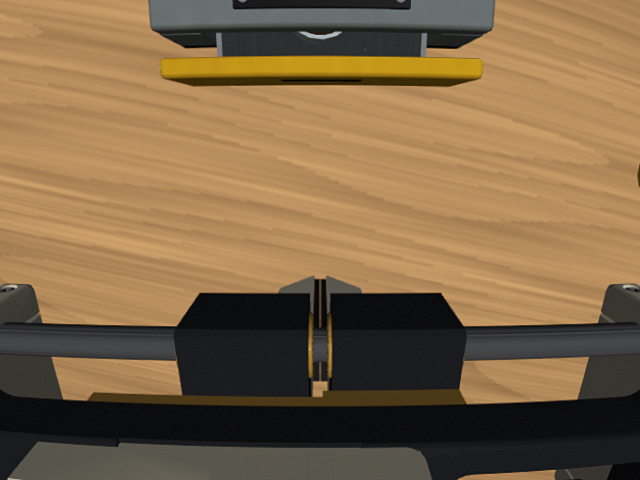

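The picture shows the yellow front shut again, at rows 58–85, and holding with the tool well clear. The disc's rim is just visible in the slot at (320,33). Handing in.

```bash
python3 -c "
from plant import *
print(close_job())"
```

```text
the job is handed in; nothing more can be done
None
```

The dark calibration disc is seated flat in the drawer and the latch is holding it shut (pressed at about 15 N along the axis, 19 N in all); the gripper is clear, nothing else was touched, and I handed the job in at about 34 s.

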